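# Refit the baffle plate of a small wood stove

## Task

The small stove on the bench has been swept and its loose steel baffle plate lies beside it: refit the plate through the hob opening. It is longer than the opening, so tilt it, pass one end under the top plate, and lower it (do not drop it) flat onto the two side firebricks, handle up and centred so that both ends are tucked under the top plate; then push it back square and flush against the back firebrick on the flue side. Let go of it there and leave the other things on the bench where they are.

Things in the scene. Friction and masses are not known exactly. Their poses are not given: they have to be found in the camera images.
- baffle: Baffle plate, loose bare grey steel, about 0.8 kg: flat, 190 (its x) x 130 (its y) x 4 mm thick, with an upright strap handle across its middle. Origin: centre of its underside; z up, out of the face with the handle. The same after a half turn about z. It starts flat on the bench, handle up.
- handle (a point): On the baffle: centre of its handle bar, 31 mm above the underside. The bar is flat steel 10 mm thick (along the baffle's x), 70 mm long (along y) and 18 mm high (22 to 40 mm above the underside), on two legs at y = +-30 mm. Axes as the baffle's.
- stove: Small black steel stove, fixed, 250 mm wide (its x), 323 mm deep (its y: +y to the glazed door, -y to the flue collar), top 220 mm above the bench. Origin: on the bench below the middle of its width; z up. Flue collar 94 mm across, 42 mm high, on the top plate at y = -145 mm. Inside: side walls at x = +-106.5 mm, front wall at y = +100 mm.
- mouth (a point): Centre of the hob opening, at the upper face of the stove's top plate (stove y = +5 mm, 220 mm high); axes as the stove's. Opening: 173 mm in x (+-86.5) by 160 mm in y (+-80). The top plate is 6 mm thick and overhangs the inside by 20 mm at each end in x.
- seat (a point): Fixed to the stove, axes as the stove's: where the centre of the baffle's underside lies when home (stove x = 0, y = -5 mm, 172 mm high). The two ledges lie at this height: flat tops of buff firebricks 32 mm thick against the side walls (|x| 74.5 to 106.5 mm), front to back. Between them it is open down to the grate.
- back (a point): Fixed to the stove, axes as the stove's: on the front face of the back firebrick (stove x = 0, y = -70 mm), at ledge height, 172 mm. This brick crosses the whole inside width and its top is 192 mm high; the baffle's rear long edge goes flush against it.
- hob_cover: Bystander: the stove's dark iron hob cover with a small lifting slot, no handle, 190 x 176 x 8 mm, flat on the bench. Origin: centre of its underside.
- log: Bystander: split log, 240 x 75 mm, 77 mm high. Origin: centre of its underside.
- bowl: Bystander: white enamel bowl of walnuts, 140 mm across, 50 mm high. Origin: centre of its underside.
There are look-alikes about, which are no part of the job. What is shaped like the baffle but orange is not meant.

How it is judged:
By the outcome, as a careful person would: the job done as asked, in the order asked, and still so for the second after the job is handed in, with the robot touching nothing.
It also fails if it takes over 45 s, if anything falls off the work surface, if the arm or the gripper's body presses on something with over 40 N, if the wrist force passes 120 N, or if a joint passes its speed limit or range.

## Robot

A 7-joint arm with a two-finger parallel gripper is mounted at the origin on the work surface. World frame = base frame: x ahead of the robot, y to its left, z up, the work surface at z = 0. Lengths are in m, angles in rad, forces in N, time in s.
With the tool pointing down it reaches from about 0.425 to 0.875 m from the base axis. Payload 4.7 kg.
Tool frame: the origin (TCP) lies midway between the tips of the shut fingers; the grasp point (between the pads) lies 19 mm behind it; z points along the fingers, y is the line along which they close (so a half turn about z gives the same grasp; the last joint's range is limited). The gripper opens to 85 mm and grips with 20 to 120 N. Pads are 22 mm wide; open, the fingers measure 114 mm over their backs; the gripper's body (76 mm by 85 mm) begins 54 mm behind the grasp point. The pads swing forward as they close: fully open they stand 13 mm farther back than shut.
Start: joints at [1.337, 0.321, -0.07, 1.45, 0.023, 1.371, -0.057], TCP at [0.159, -0.63, 0.231] pointing down, gripper open.
Joint ranges: [-2.86, 2.86], [-0.3, 2.09], [-1.38, 1.24], [0.06, 2.45], [-1.56, 4.7], [0.09, 2.05], [-2.69, 2.69]. Speed limits (rad/s): [2.57, 2.57, 3.14, 3.14, 3.14, 3.14, 3.14].

## Interface

Orientations are given as [roll, pitch, yaw] about the fixed x, y, z axes, in that order (R = Rz(yaw) Ry(pitch) Rx(roll)).
In Python, from station import manip, cams, job gives the robot as it stands. The module is installed in compiled form; this text tells all that it offers.
- The arm moves only by the tool drive_tool, never from a script. Its arguments are lists of equal length, an entry for each row: "dp": the shift along the world's x, y, z in m, a list of three; "yaw": the turn about the world's z in rad; "gripper": the closure in counts, from 0 (fully open) to 255 (shut). In form: {"dp": [[tx, ty, tz], ...], "yaw": [yaw, ...], "gripper": [gripper, ...]}. A call has 1 to 5 rows; each row shifts and turns the commanded pose from where the row before left it; what a row does not reach is not made up. A row lasts 1/10 s, in which the tool goes at most 50 mm and 8.59 degrees, less where a joint would pass 70% of its speed; a pose out of reach is approached as far as the arm can. A call with a gripper value outside its range is refused whole. The fingers move at their own pace and stop on an object; "grip_force" is the grip in N (left out, the last holds). Time passes only in rows, so rows that do not move let the fingers close. It gives the time, the measured TCP pose, the force, the opening and the grip force at its end, in the units of the state.
- manip.get_state(): the state, without advancing time (a new reading comes with each control period).
- cams.get_image(name): name is "scene" or "side" or "wrist"; returns (picture, depth): 384x512x3 uint8, red, green, blue; 384x512 float32, m along the optical axis (not along the pixel's ray), 0 where there is no reading.
- cams.calibration(name): a dict with "mtx" (3x3 intrinsics, pixels), "rvec" (rotation vector, rad) and "tvec" (3), from world to camera coordinates, as OpenCV has them. Camera axes: x right, y down, z forward; pixel columns grow to the right and rows downward; lengths in m; the calibration is good to about 2 mm. A picture is of the moment at which its call begins: read the wrist's pose just before it. calibration takes no time and is no camera call; for the wrist camera it gives the pose at the moment of the call.
- job.close_job(): hands the job in; it is judged then, once.
Trained networks look in the newest picture that a camera, given by its name, has taken for a name from the list of things; names that differ only in an ending like _2 or _b are one class to them, and where a whole thing is asked for, a point or a joint stands for the part that bears it (a point fixed in the world has none). Each returns a list of dicts, best first, with "p" (0 to 1); they miss things now and then, are a little off and sometimes report something else, mostly with a low value. They report only what shows in the picture. A call takes as long as a camera call. They do not tell look-alikes from the thing itself.
- cams.look_for(query, camera): "extent" ([centre column, centre row, width, height] in pixels, round what is visible of it).
- cams.mark_of(query, camera): "centre" ([column, row] in pixels: a listed point, or the origin of a listed thing).
The state is a dict: "clock": time; "q": joint angles; "dq": joint speeds; "joint_torque": joint torques, N m; "ee_pos": TCP position; "tcp_rot": TCP orientation; "wrist_force": force on the tool from outside, world axes, zero at the start; "torque": the same for the moment, N m; "opening": opening from 0.0 (shut) to 1.0 (fully open); "gripper_force": force on a finger pad.
Only numpy, scipy, OpenCV 4.12 (cv2) and the standard library are available. Lean on these libraries where they do the work, as an engineer would, in place of code of your own. Each camera call takes 0.05 s, during which the arm holds its last target. There are 200 camera calls.

## Working session

There is one attempt and no reset: what is moved stays moved. The work goes in short steps, Python scripts to look and compute and a tool call to move; the robot and the scene stay as the last step left them, time stands still between calls to the robot, and variables do not carry over. Pictures are saved under pics/ and viewed, at most 10 in all, crops included, and the job is handed in when it is done.

Besides the shell and the picture viewer there is one more tool, called after "Call:" as a command line: name --pt "numbers of a row" for each row, then --argument value for the rest. drive_tool: Moves the arm, as the interface text tells. Its arguments: {"type":"object","properties":{"dp":{"type":"array"},"yaw":{"type":"array"},"gripper":{"type":"array"},"grip_force":{"type":"number"}},"required":["dp","yaw","gripper"]}

```bash
mkdir -p pics; cat > h.py <<'E'
import numpy as np, cv2
from station import manip, cams, job
def shot(n, name=None):
    im,d=cams.get_image(n); c=cams.calibration(n)
    if name: cv2.imwrite('pics/'+name+'.png', im[:,:,::-1])
    return im,d,c
def cloud(d,c):
    K=c['mtx'];R,_=cv2.Rodrigues(np.array(c['rvec'],float));t=np.array(c['tvec'],float).ravel()
    v,u=np.mgrid[:d.shape[0],:d.shape[1]]
    P=np.stack([(u-K[0][2])/K[0][0]*d,(v-K[1][2])/K[1][1]*d,d],-1)
    W=(P-t)@R
    W[d<=0]=np.nan
    return W
E
python3 - <<'E'
from h import *
st=manip.get_state(); print({k:np.round(v,3) for k,v in st.items()})
a=[]
for n in('scene','side'):
    im,d,c=shot(n); a.append(im)
    np.savez(n,im=im,d=d,W=cloud(d,c))
    for q in('baffle','handle','stove','mouth','seat','back'):
        for r in cams.mark_of(q,n)[:3]:
            u,v=np.round(r['centre']).astype(int); print(n,q,round(r['p'],2),u,v,np.round(cloud(d,c)[min(v,383),min(u,511)],3))
cv2.imwrite('pics/a.png',cv2.resize(np.vstack(a)[:,:,::-1],(400,600)) if 0 else np.vstack(a)[:,:,::-1])
for n,i in zip(('s1','s2'),a): cv2.imwrite(f'pics/{n}.png',i[:,:,::-1])
E
```

```text
{'clock': np.float64(0.0), 'q': array([ 1.337,  0.322, -0.07 ,  1.452,  0.023,  1.371, -0.057]), 'dq': array([ 0.   ,  0.   ,  0.002,  0.   , -0.001,  0.002,  0.003]), 'joint_torque': array([-0.0000e+00, -4.9358e+01, -3.8200e-01, -3.1433e+01,  1.3000e-02,
        1.1000e-02,  0.0000e+00]), 'ee_pos': array([ 0.159, -0.63 ,  0.23 ]), 'tcp_rot': array([-3.14 ,  0.   ,  0.248]), 'wrist_force': array([ 0.285, -0.11 , -0.228]), 'torque': array([-0.009,  0.011, -0.027]), 'gripper_force': np.float64(0.0), 'opening': np.float64(0.999)}
scene baffle 0.9 261 285 [0.739 0.378 0.008]
scene baffle 0.86 267 210 [0.482 0.184 0.043]
scene baffle 0.83 166 228 [ 0.823 -0.065  0.04 ]
scene handle 0.94 266 208 [0.474 0.172 0.037]
scene handle 0.62 230 124 [ 0.212 -0.292  0.03 ]
scene handle 0.6 166 226 [ 0.818 -0.07   0.044]
scene stove 0.68 214 183 [ 0.596 -0.003  0.176]
scene mouth 0.63 210 151 [ 0.447 -0.185  0.106]
scene seat 0.86 211 160 [ 0.455 -0.176  0.058]
scene back 0.94 198 149 [ 0.515 -0.18   0.179]
side baffle 0.89 396 218 [0.029 0.057 0.28 ]
side baffle 0.75 260 231 [0.463 0.19  0.034]
side baffle 0.61 250 174 [ 0.807 -0.069  0.   ]
side handle 0.95 251 167 [ 0.812 -0.079  0.03 ]
side handle 0.9 262 229 [0.471 0.173 0.029]
side handle 0.76 184 220 [0.702 0.355 0.031]
side stove 0.75 307 200 [ 0.418 -0.005  0.102]
side mouth 0.96 310 156 [ 0.571 -0.184  0.152]
side seat 0.61 313 164 [ 0.552 -0.184  0.123]
side seat 0.28 309 154 [ 0.578 -0.185  0.158]
side back 0.64 322 158 [ 0.503 -0.176  0.177]
```

View pics/s1.png

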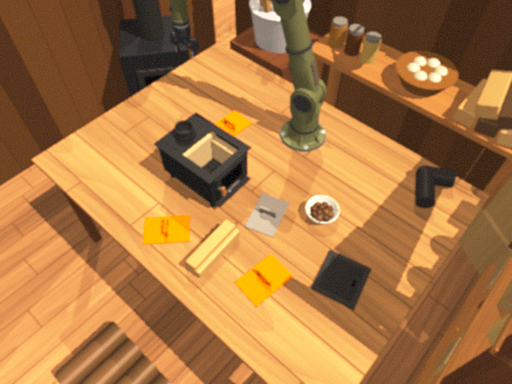

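View pics/s2.png

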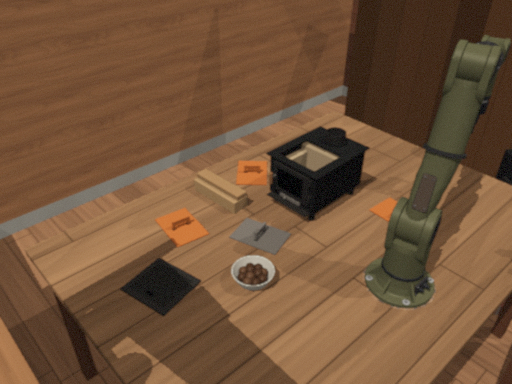

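The scene picture shows a grey plate with handle at (267,213). Orange look-alikes are at (166,228), (264,280) and (233,122), and the dark flat hob cover is at (342,278). I choose the grey one. The stove is at (205,160), with the collar on its far left and the door at its lower right. Next I'll fit poses from depth and check the choice in a close crop.

```bash
python3 - <<'E'
from h import *
for n in('scene','side'):
    z=np.load(n+'.npz');W=z['W'];im=z['im'].astype(int)
    X,Y,Z=W[...,0],W[...,1],W[...,2]
    reg=(X>.25)&(X<.8)&(Y>-.45)&(Y<.05)
    top=reg&(abs(Z-.22)<.008)
    p=W[top][:,:2].astype(np.float32); print(n,'top',len(p),cv2.minAreaRect(p))
    col=reg&(Z>.25)&(Z<.275); q=W[col]; print('collar',len(q),np.nanmean(q,0) if len(q) else 0, cv2.minAreaRect(q[:,:2].astype(np.float32)) if len(q) else 0)
    sat=im.max(-1)-im.min(-1)
    b=(abs(X-.474)<.15)&(abs(Y-.172)<.15)&(Z<.012)&(sat<30)
    b=cv2.morphologyEx(b.astype(np.uint8),cv2.MORPH_OPEN,np.ones((3,3),np.uint8))
    k,l,s,_=cv2.connectedComponentsWithStats(b); m=l==1+np.argmax(s[1:,4])
    p=W[m]; print('baf',len(p),p.mean(0),cv2.minAreaRect(p[:,:2].astype(np.float32)))
    h=(abs(X-.474)<.08)&(abs(Y-.172)<.08)&(Z>.025)&(Z<.06); p=W[h];print('hand',len(p),np.nanmean(p,0),cv2.minAreaRect(p[:,:2].astype(np.float32)))
im=np.load('scene.npz')['im'];cv2.imwrite('pics/c.png',cv2.resize(im[100:260,140:350,::-1],None,fx=3.6,fy=3.6,interpolation=cv2.INTER_CUBIC))
E
```

```text
scene top 2027 ((0.5107183456420898, -0.15305586159229279), (0.25716644525527954, 0.3291459381580353), 1.1344176530838013)
collar 115 [ 0.51590598 -0.25319935  0.25884619] ((0.5157918334007263, -0.25352439284324646), (0.08231678605079651, 0.07849384844303131), 48.70602798461914)Traceback (most recent call last):
  File "<stdin>", line 12, in <module>
    return _wrapfunc(a, 'argmax', axis=axis, out=out, **kwds)
    return bound(*args, **kwds)
ValueError: attempt to get argmax of an empty sequence
```

```bash
python3 - <<'E'
from h import *
for n in('scene','side'):
    z=np.load(n+'.npz');W=z['W'];im=z['im']
    X,Y,Z=W[...,0],W[...,1],W[...,2]
    hsv=cv2.cvtColor(im,cv2.COLOR_RGB2HSV)
    b=(abs(X-.474)<.13)&(abs(Y-.172)<.13)&(Z<.02)&(hsv[...,1]<80)
    b=cv2.morphologyEx(b.astype(np.uint8),cv2.MORPH_OPEN,np.ones((3,3),np.uint8))
    k,l,s,_=cv2.connectedComponentsWithStats(b); print(s[1:,4])
    if k>1:
        m=l==1+np.argmax(s[1:,4]);p=W[m]; print(n,'baf',len(p),p.mean(0),cv2.minAreaRect(p[:,:2].astype(np.float32)))
    h=(abs(X-.474)<.08)&(abs(Y-.172)<.08)&(Z>.02)&(Z<.06); p=W[h];print('hand',len(p),np.nanmean(p,0),cv2.minAreaRect(p[:,:2].astype(np.float32)))
im=np.load('scene.npz')['im'];cv2.imwrite('pics/c.png',cv2.resize(im[100:260,140:350,::-1],None,fx=3.6,fy=3.6,interpolation=cv2.INTER_CUBIC))
E
```

```text
[962]
scene baf 962 [0.48280595 0.18302906 0.00498735] ((0.4780220687389374, 0.18045437335968018), (0.18957547843456268, 0.12556001543998718), 19.490713119506836)
hand 71 [0.47731647 0.18315709 0.0359796 ] ((0.47722578048706055, 0.1833556592464447), (0.018232904374599457, 0.0698574110865593), 14.125009536743164)
[1122]
side baf 1122 [0.46947217 0.18408855 0.00405884] ((0.4748009443283081, 0.18000081181526184), (0.19300606846809387, 0.13652941584587097), 18.09393882751465)
hand 80 [0.46910133 0.18345219 0.03469551] ((0.4727320075035095, 0.17850752174854279), (0.01640688069164753, 0.0819091722369194), 22.913415908813477)
```

View pics/c.png

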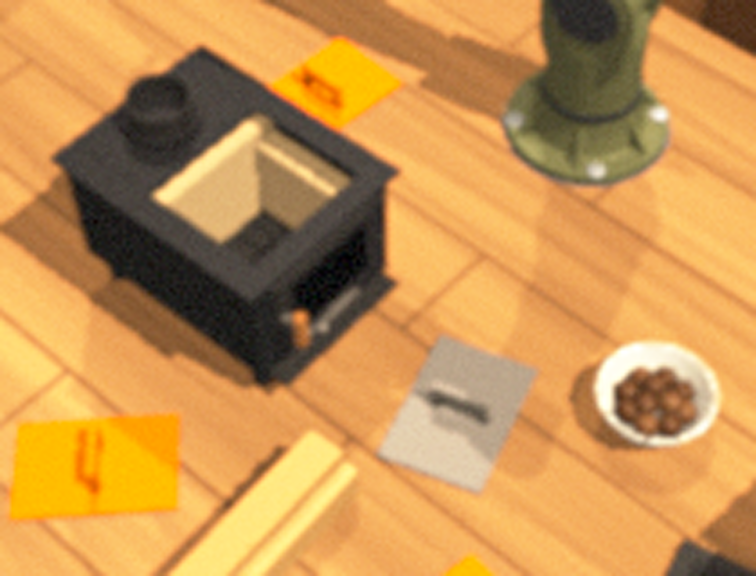

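Crop: the grey plate at crop (460,410) has its handle upright and is the one to take; the orange ones at (95,465), (335,85) and (465,570) are not. I'll go over the stove first for a close look.

Call:
drive_tool --pt "0.03 0.02 0.03" --pt "0.03 0.02 0.03" --pt "0.03 0.02 0.03" --pt "0.03 0.02 0.03" --pt "0.03 0.025 0.02" --yaw '[0,0,0,0,0]' --gripper '[0,0,0,0,0]'

```text
clock: 1.2
ee_pos: [0.3105, -0.525, 0.3739]
tcp_rot: [3.138, -0.001, 0.247]
wrist_force: [0.9, -1.0, 0.2]
opening: 1.0
gripper_force: 0.0
```

Call:
drive_tool --pt "0.035 0.03 0.01" --pt "0.035 0.03 0.01" --pt "0.035 0.03 0.01" --pt "0.035 0.03 0.01" --pt "0.035 0.03 0" --yaw '[0,0,0,0,0]' --gripper '[0,0,0,0,0]'

```text
clock: 1.7
ee_pos: [0.4859, -0.374, 0.4134]
tcp_rot: [3.139, -0.002, 0.247]
wrist_force: [0.8, -0.7, -0.4]
opening: 0.998
gripper_force: 0.0
```

Call:
drive_tool --pt "0.005 0.045 0" --pt "0.005 0.045 0" --pt "0.005 0.045 0" --pt "0.005 0.045 0" --pt "0 0.045 0" --yaw '[-0.05,-0.05,-0.05,-0.05,0]' --gripper '[0,0,0,0,0]'

```text
clock: 2.2
ee_pos: [0.5046, -0.1481, 0.4114]
tcp_rot: [3.141, -0.0, 0.047]
wrist_force: [0.8, -0.4, 0.1]
opening: 0.999
gripper_force: 0.0
```

Call:
drive_tool --pt "0 0.03 0" --pt "0 0 0" --yaw '[0,0]' --gripper '[0,0]'

```text
clock: 2.4
ee_pos: [0.5048, -0.1139, 0.4125]
tcp_rot: [-3.141, -0.002, 0.057]
wrist_force: [-1.1, 0.1, -0.5]
opening: 1.003
gripper_force: 0.0
```

```bash
python3 - <<'E'
from h import *
im,d,c=shot('wrist','w1');W=cloud(d,c);np.savez('w1',im=im,d=d,W=W)
print(manip.get_state()['ee_pos'],manip.get_state()['tcp_rot'],manip.get_state()['q'])
for q in('mouth','seat','back','stove'):
    for r in cams.mark_of(q,'wrist')[:1]:
        K=c['mtx'];R,_=cv2.Rodrigues(np.array(c['rvec']));t=np.array(c['tvec']).ravel()
        u,v=r['centre'];ray=R.T@np.array([(u-K[0][2])/K[0][0],(v-K[1][2])/K[1][1],1]);o=-R.T@t
        z={'mouth':.22,'seat':.172,'back':.172,'stove':0}[q]; print(q,round(r['p'],2),u,v,o+ray*(z-o[2])/ray[2])
E
```

```text
[ 0.50459386 -0.11742457  0.41215111] [ 3.14059932e+00 -1.28016177e-03  5.28926307e-02] [ 0.63252009  0.03213605 -0.46723234  1.43435219  0.01525106  1.67706941
 -1.35076936]
mouth 0.55 249.5 168.3 [ 0.50658333 -0.10670287  0.22      ]
seat 0.88 261.3 159.0 [ 0.50927417 -0.12183669  0.172     ]
back 0.83 303.8 159.1 [ 0.51230759 -0.1817944   0.172     ]
stove 0.7 254.6 140.9 [ 0.51000214 -0.11023762  0.        ]
```

View pics/w1.png

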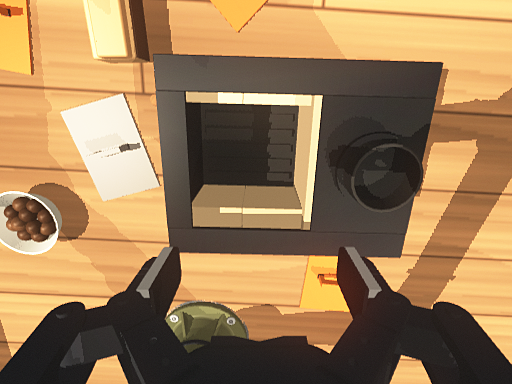

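The wrist view shows the opening spanning about (187..322, 93..230), the back brick on the right by the collar, and the grey baffle at (110,147). Next I fit the opening rim and the baffle.

```bash
python3 - <<'E'
from h import *
z=np.load('w1.npz');W=z['W'];im=z['im'];d=z['d']
X,Y,Z=W[...,0],W[...,1],W[...,2]
top=(abs(Z-.22)<.01)
print('topz',np.median(Z[top&(X>.38)&(X<.64)]))
m=np.zeros(d.shape,np.uint8);m[80:245,175:335]=1
hole=((~(Z>.212))&(m>0)).astype(np.uint8)
k,l,s,_=cv2.connectedComponentsWithStats(hole);i=1+np.argmax(s[1:,4])
cs,_=cv2.findContours((l==i).astype(np.uint8),cv2.RETR_EXTERNAL,cv2.CHAIN_APPROX_NONE)
p=cs[0][:,0].astype(float)
c=cams.calibration('wrist');K=np.array(c['mtx']);R,_=cv2.Rodrigues(np.array(c['rvec'],float));t=np.array(c['tvec'],float).ravel()
def proj(p,h):
    r=np.c_[(p[:,0]-K[0,2])/K[0,0],(p[:,1]-K[1,2])/K[1,1],np.ones(len(p))]@R;o=-R.T@t
    return (o+r*((h-o[2])/r[:,2])[:,None])[:,:2]
print('opening',cv2.minAreaRect(proj(p,.22).astype(np.float32)))
out=top&(X>.36)&(X<.68)&(Y<.05); print('top',cv2.minAreaRect(W[out][:,:2].astype(np.float32)))
col=(Z>.25)&(Z<.27)&(Y<-.15)&(Y>-.33);q=W[col];print('collar',len(q),cv2.minEnclosingCircle(q[:,:2].astype(np.float32)))
hsv=cv2.cvtColor(im,cv2.COLOR_RGB2HSV)
b=(abs(X-.477)<.14)&(abs(Y-.18)<.12)&(Z<.05)&(hsv[...,1]<45)&(np.arange(512)[None]<170)
b=cv2.morphologyEx(b.astype(np.uint8),cv2.MORPH_OPEN,np.ones((3,3),np.uint8))
k,l,s,_=cv2.connectedComponentsWithStats(b);i=1+np.argmax(s[1:,4]);print(s[i])
p=np.argwhere(l==i)[:,::-1].astype(float);print('baf',cv2.minAreaRect(proj(p,.004).astype(np.float32)))
h=(abs(X-.477)<.05)&(abs(Y-.18)<.06)&(Z>.03)&(Z<.06);p=W[h];print('hand',len(p),p.mean(0),cv2.minAreaRect(p[:,:2].astype(np.float32)))
E
```

```text
topz 0.21981580570513945
opening ((0.5083000659942627, -0.11480050534009933), (0.17128045856952667, 0.15695790946483612), 1.056473731994629)
top ((0.5094065070152283, -0.15890590846538544), (0.2506563067436218, 0.32431715726852417), 1.5046195983886719)
collar 1409 ((0.5124219655990601, -0.2597792148590088), 0.04038967564702034)
[  62   95   96  105 5751]
baf ((0.4782279431819916, 0.171733558177948), (0.18793845176696777, 0.12827825546264648), 17.455371856689453)
hand 212 [0.4765084  0.1739098  0.03914652] ((0.4759320914745331, 0.17545074224472046), (0.010001079179346561, 0.07116516679525375), 18.13232421875)
```

Call:
drive_tool --pt "-0.005 0.045 0" --pt "-0.005 0.045 0" --pt "-0.005 0.045 0" --pt "-0.005 0.04 -0.02" --pt "-0.005 0.04 -0.02" --yaw '[0.05,0.05,0.05,0.05,0.06]' --gripper '[0,0,0,0,0]'

```text
clock: 3.15
ee_pos: [0.4798, 0.0952, 0.3713]
tcp_rot: [3.141, -0.002, 0.308]
wrist_force: [0.9, -0.2, -0.3]
opening: 1.0
gripper_force: 0.0
```

Call:
drive_tool --pt "-0.005 0.04 -0.02" --pt "-0.005 0.03 -0.035" --pt "0 0 -0.045" --pt "0 0 -0.04" --pt "0 0 0" --yaw '[0,0,0,0,0]' --gripper '[0,0,0,0,0]'

```text
clock: 3.65
ee_pos: [0.4664, 0.1624, 0.2262]
tcp_rot: [-3.14, 0.01, 0.306]
wrist_force: [-0.3, -0.4, 0.1]
opening: 1.005
gripper_force: 0.0
```

```bash
cat > baf.py <<'E'
from h import *
s=manip.get_state();print(s['ee_pos'],s['tcp_rot'][2])
im,d,c=shot('wrist','w2');W=cloud(d,c);np.savez('w2',im=im,d=d,W=W)
X,Y,Z=W[...,0],W[...,1],W[...,2]
hsv=cv2.cvtColor(im,cv2.COLOR_RGB2HSV)
h=(abs(X-.477)<.06)&(abs(Y-.178)<.06)&(Z>.03)&(Z<.05);p=W[h];print('hand',len(p),p.mean(0),cv2.minAreaRect(p[:,:2].astype(np.float32)))
b=(abs(X-.477)<.13)&(abs(Y-.178)<.12)&(Z<.05)&(hsv[...,1]<60);p=W[b];print(len(p),cv2.minAreaRect(p[:,:2].astype(np.float32)))
E
python3 baf.py
```

```text
[0.46639711 0.16236236 0.22616183] 0.30610027005991824
hand 583 [0.47925275 0.18147976 0.04229893] ((0.4784499406814575, 0.1811876893043518), (0.010283076204359531, 0.06974314898252487), 18.32668113708496)
11484 ((0.46620604395866394, 0.22103381156921387), (0.1880595088005066, 0.21271494030952454), 18.12630844116211)
```

View pics/w2.png

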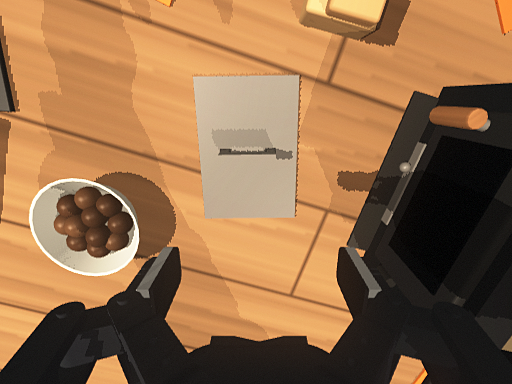

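The wrist view shows the bar centre at (248,151) on the grey plate, with the bowl clear on the left. Move onto the bar.

Call:
drive_tool --pt "0.012 0.019 0" --pt "0 0 -0.045" --pt "0 0 -0.045" --pt "0 0 -0.04" --pt "0 0 0" --yaw '[0.013,0,0,0,0]' --gripper '[0,0,0,0,0]'

```text
clock: 4.2
ee_pos: [0.48, 0.1819, 0.099]
tcp_rot: [-3.141, 0.007, 0.319]
wrist_force: [-0.1, -0.2, -0.2]
opening: 1.0
gripper_force: 0.0
```

```bash
sed -i 's/w2/w3/g' baf.py; python3 baf.py
```

```text
[0.47999218 0.18193565 0.098965  ] 0.31861286700287716
hand 1483 [0.47924273 0.18186672 0.04075711] ((0.4780205488204956, 0.1814294010400772), (0.010735038667917252, 0.07010257244110107), 18.351898193359375)
13400 ((0.4647447168827057, 0.22202229499816895), (0.1884227991104126, 0.2151835411787033), 18.118396759033203)
```

View pics/w3.png

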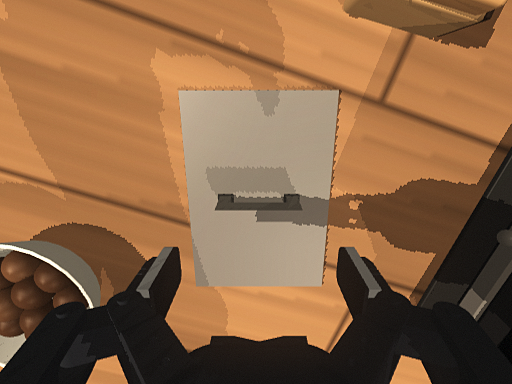

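Call:
drive_tool --pt "-0.002 -0.001 -0.03" --pt "0 0 -0.03" --pt "0 0 -0.02" --pt "0 0 -0.013" --pt "0 0 0" --yaw '[0,0,0,0,0]' --gripper '[0,0,0,0,0]' --grip_force 40

```text
clock: 4.75
ee_pos: [0.4809, 0.1828, 0.0095]
tcp_rot: [3.141, -0.001, 0.32]
wrist_force: [-0.5, -0.8, -0.6]
opening: 0.999
gripper_force: 0.0
```

Call:
drive_tool --pt "0 0 0" --pt "0 0 0" --pt "0 0 0" --pt "0 0 0" --yaw '[0,0,0,0]' --gripper '[120,120,120,120]'

```text
clock: 5.15
ee_pos: [0.4816, 0.1829, 0.0109]
tcp_rot: [3.14, -0.004, 0.32]
wrist_force: [-0.9, -1.2, 5.7]
opening: 0.803
gripper_force: 45.8
```

Call:
drive_tool --pt "0 0 0.015" --pt "0 0 0.035" --pt "0 0 0.045" --pt "0 0 0.045" --pt "0 0 0.045" --yaw '[0,0,0,0,0]' --gripper '[120,120,120,120,120]'

```text
clock: 5.65
ee_pos: [0.4781, 0.183, 0.1954]
tcp_rot: [3.142, 0.001, 0.322]
wrist_force: [1.5, -0.6, -7.4]
opening: 0.807
gripper_force: 51.2
```

Call:
drive_tool --pt "0 0 0.045" --pt "0 0 0.045" --pt "0.005 -0.02 0.03" --pt "0.005 -0.035 0" --pt "0.005 -0.04 0" --yaw '[0,0,-0.04,-0.05,-0.05]' --gripper '[120,120,120,120,120]'

```text
clock: 6.15
ee_pos: [0.4938, 0.0891, 0.3152]
tcp_rot: [3.141, -0.002, 0.184]
wrist_force: [0.5, -0.4, -8.0]
opening: 0.81
gripper_force: 51.1
```

Call:
drive_tool --pt "0.005 -0.045 0" --pt "0.005 -0.045 0" --pt "0.005 -0.045 0" --pt "0.005 -0.04 0" --pt "0.003 -0.02 0" --yaw '[-0.05,-0.05,-0.05,-0.01,0]' --gripper '[120,120,120,120,120]'

```text
clock: 6.65
ee_pos: [0.516, -0.1119, 0.3131]
tcp_rot: [3.14, 0.002, 0.015]
wrist_force: [-0.1, -0.4, -7.7]
opening: 0.809
gripper_force: 51.1
```

Call:
drive_tool --pt "0 0 0" --pt "0 0 0" --yaw '[0,0]' --gripper '[120,120]'

```text
clock: 6.85
ee_pos: [0.5167, -0.1064, 0.3132]
tcp_rot: [-3.14, 0.001, 0.021]
wrist_force: [0.8, 1.1, -6.7]
opening: 0.802
gripper_force: 51.2
```

```bash
cat > look.py <<'E'
from h import *
import sys
n=sys.argv[1]
s=manip.get_state();print(s['ee_pos'],s['tcp_rot'],s['wrist_force'],s['q'])
im,d,c=shot('wrist',n);W=cloud(d,c);np.savez(n,im=im,d=d,W=W)
a,_,_=shot('scene');b,_,_=shot('side')
f=lambda i,r:cv2.resize(i[r[0]:r[1],r[2]:r[3],::-1],(390,290),interpolation=cv2.INTER_CUBIC)
cv2.imwrite('pics/'+n+'m.png',np.vstack([np.hstack([f(im,(0,384,0,512)),f(a,(60,210,110,310))]),np.hstack([f(b,(90,240,220,420)),f(a,(0,384,0,512))])]))
E
python3 look.py w4
```

```text
[ 0.51665434 -0.10641431  0.31322641] [-3.13978140e+00  1.17289294e-03  2.08267246e-02] [ 0.78551241  1.07435671 -6.71619503] [ 0.65029174  0.05702619 -0.51590794  1.60528608  0.02660451  1.48815907
 -1.41712492]
```

View pics/w4m.png

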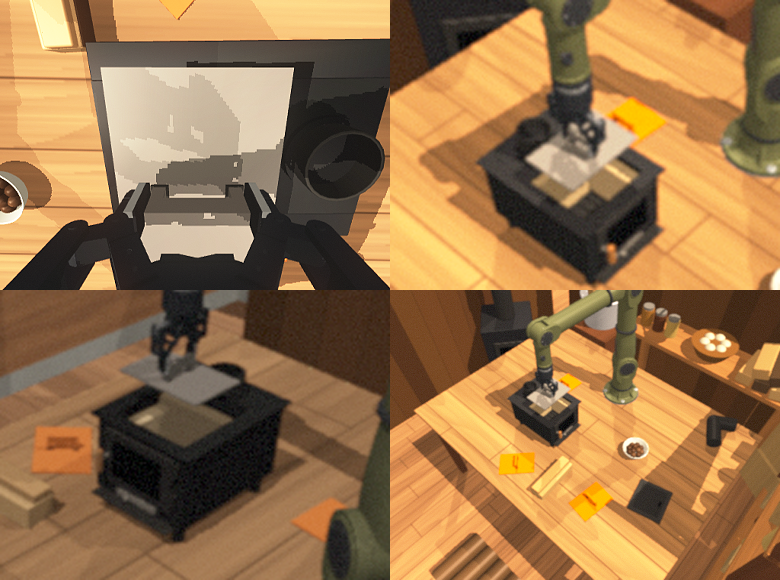

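The plate is held level over the stove, with the far rim visible beyond its edge. Now measure the plate against the stove in this view.

```bash
cat > pl.py <<'E'
from h import *
import sys
z=np.load(sys.argv[1]+'.npz');W=z['W'];im=z['im']
lo,hi=float(sys.argv[2]),float(sys.argv[3])
X,Y,Z=W[...,0],W[...,1],W[...,2]
m=((Z>lo)&(Z<hi)&(X>.4)&(abs(Y+.11)<.09)).astype(np.uint8);m=cv2.morphologyEx(m,cv2.MORPH_OPEN,np.ones((5,5),np.uint8))
k,l,s,_=cv2.connectedComponentsWithStats(m);m=l==1+np.argmax(s[1:,4])
p=W[m];A=np.c_[p[:,:2],np.ones(len(p))];co=np.linalg.lstsq(A,p[:,2],rcond=None)[0]
r=p[:,2]-A@co;p=p[abs(r)<.004];A=np.c_[p[:,:2],np.ones(len(p))];co=np.linalg.lstsq(A,p[:,2],rcond=None)[0]
print('n',len(p),'slopes deg',np.degrees(np.arctan(co[:2])),'z at .51,-.11',co@[.51,-.11,1])
th=.021;u=np.array([np.cos(th),np.sin(th)]);v=np.array([-np.sin(th),np.cos(th)]);q=p[:,:2]-[.5085,-.1145]
a,b=q@u,q@v
print('mouth frame x max',np.percentile(a,[1,99.5,100]),'y',np.percentile(b,[0,.5,99.5,100]))
far=[(bb,a[(abs(b-bb)<.004)].max()) for bb in np.linspace(b.min()+.015,b.max()-.015,9)];far=np.array(far);f=np.polyfit(far[:,0],far[:,1],1);print('far edge x at y=0',f[1],'edge yaw err deg',-np.degrees(np.arctan(f[0])))
t=(abs(Z-.22)<.006)&(abs(Y+.1145)<.05)&(X>.55);print('far outer stove x',np.percentile(((W[t][:,:2]-[.5085,-.1145])@u),[1,99]) if t.any() else 0)
E
python3 pl.py w4 .295 .325
```

```text
n 38019 slopes deg [-0.40850731  0.16530125] z at .51,-.11 0.3065226661097291
mouth frame x max [-0.00156884  0.09662948  0.09688032] y [-0.05695793 -0.05576771  0.07297098  0.07423476]
far edge x at y=0 0.0967545655992356 edge yaw err deg 0.1226480896647511
far outer stove x [0.10008213 0.12556486]
```

Level plate centre is at mouth (+2, +8.5) mm, and square. The tool can't pitch, so I'll tilt the plate by resting its +x side on the rim and pivoting it in the pads.

Call:
drive_tool --pt "0.014 0 0" --pt "0 0 -0.03" --pt "0 0 -0.03" --pt "0 0 -0.012" --pt "0 0 0" --yaw '[0,0,0,0,0]' --gripper '[120,120,120,120,120]' --grip_force 35

```text
clock: 7.5
ee_pos: [0.53, -0.1061, 0.2396]
tcp_rot: [-3.14, 0.004, 0.022]
wrist_force: [0.1, 0.4, -6.6]
opening: 0.806
gripper_force: 51.0
```

Call:
drive_tool --pt "0 0 -0.005" --pt "0 0 -0.005" --pt "0 0 -0.004" --pt "0 0 -0.004" --pt "0 0 0" --yaw '[0,0,0,0,0]' --gripper '[120,120,120,120,120]'

```text
clock: 8.0
ee_pos: [0.5306, -0.1073, 0.2246]
tcp_rot: [3.141, 0.001, 0.021]
wrist_force: [-6.6, 1.1, 1.4]
opening: 0.807
gripper_force: 51.4
```

```bash
python3 look.py w5; python3 pl.py w5 .19 .235
```

```text
[ 0.53063581 -0.10734862  0.22464691] [3.14073480e+00 1.24687234e-03 2.05415480e-02] [-6.56742046  1.07484325  1.36204047] [ 0.63387301  0.12556511 -0.52249109  1.71524198  0.06562819  1.31903872
 -1.45190208]
n 50902 slopes deg [2.83382771 1.19494212] z at .51,-.11 0.21822348641031472
mouth frame x max [0.00776846 0.1252776  0.12653996] y [-0.0879749  -0.08621869  0.09239412  0.09466415]
far edge x at y=0 0.12510865190908863 edge yaw err deg 1.1249860115465458
far outer stove x [0.04256061 0.12496708]
```

View pics/w5m.png

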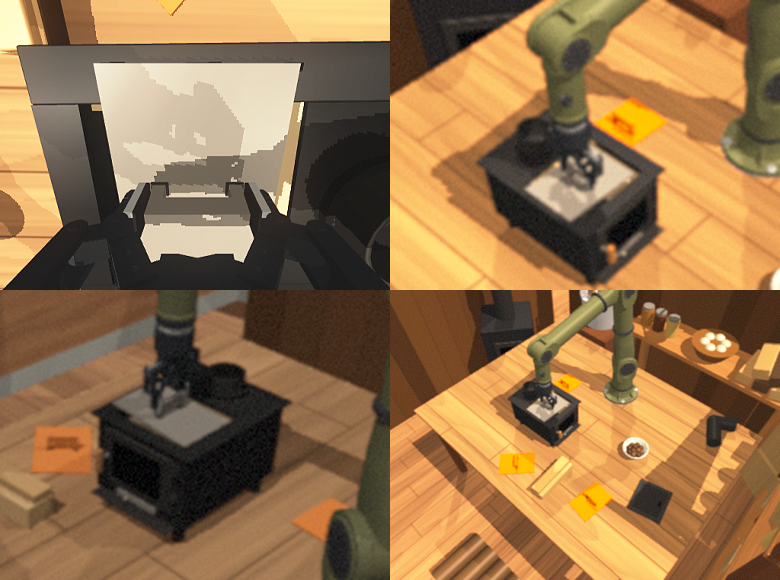

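Call:
drive_tool --pt "0 0 -0.004" --pt "0 0 -0.004" --pt "0 0 -0.003" --pt "0 0 -0.003" --pt "0 0 0" --yaw '[0,0,0,0,0]' --gripper '[120,120,120,120,120]'

```text
clock: 8.65
ee_pos: [0.5292, -0.1077, 0.21]
tcp_rot: [3.141, 0.005, 0.02]
wrist_force: [-10.1, -0.1, 0.4]
opening: 0.806
gripper_force: 49.2
```

```bash
cat > pl2.py <<'E'
from h import *
import sys
n=sys.argv[1]
s=manip.get_state();print(s['ee_pos'],s['wrist_force'])
im,d,c=shot('wrist',n);W=cloud(d,c);np.savez(n,im=im,d=d,W=W)
th=.021;u=np.array([np.cos(th),np.sin(th)]);v=np.array([-np.sin(th),np.cos(th)])
q=W[...,:2]-[.5085,-.1145];a,b=q@u,q@v;Z=W[...,2]
g=(s['ee_pos'][:2]-[.5085,-.1145]);print('TCP mouth frame',g@u,g@v)
m=(a>g@u+.015)&(a<min(.075,g@u+.07))&(abs(b-g@v)<.05)&(Z>.15)&(Z<.25)
A=np.c_[a[m],b[m],np.ones(m.sum())];zz=Z[m]
for i in range(4):
    co=np.linalg.lstsq(A,zz,rcond=None)[0];k=abs(zz-A@co)<.004;A,zz=A[k],zz[k]
print('n',len(zz),'slope deg',np.degrees(np.arctan(co[:2])),'z top plate at TCP',co@[g@u,g@v,1])
r=abs(Z-(co[0]*a+co[1]*b+co[2]))<.0035; r=r&(a>g@u+.015)
print('resid plate far x', [round(float(a[r&(abs(b-y)<.004)].max()),4) for y in (-.04,-.02,.0,.02,.04,.06)])
rr=r&(a<.08)&(a>g@u+.02);print('y range',np.percentile(b[rr],[.5,99.5]), 'z at far', np.nanmax(Z[r]))
t=np.arctan(co[0])
E
python3 pl2.py w6
```

```text
[ 0.5292264  -0.10773     0.21003266] [-10.08275723  -0.12430473   0.38569593]
TCP mouth frame 0.02086398647628859 0.006333280415948244
n 11535 slope deg [17.56874379  0.14353337] z top plate at TCP 0.20320590953305892
resid plate far x [0.114, 0.114, 0.114, 0.1137, 0.1137, 0.1137]
y range [-0.11728162  0.12056065] z at far 0.23434180662824236
```

Tilt is 17.6°, with the low end inside the opening at about x=-66, z=173 mm. Raise slightly, then slide it under the -x side.

Call:
drive_tool --pt "0 0 0.004" --pt "0 0 0.004" --pt "-0.006 0 0" --pt "-0.007 0 0" --pt "-0.007 0 0" --yaw '[0,0,0,0,0]' --gripper '[120,120,120,120,120]'

```text
clock: 9.2
ee_pos: [0.5105, -0.1071, 0.217]
tcp_rot: [-3.142, 0.001, 0.021]
wrist_force: [0.2, -0.5, -7.0]
opening: 0.806
gripper_force: 48.7
```

```bash
python3 pl2.py w7
```

```text
[ 0.51051495 -0.10708765  0.21703794] [ 0.18762137 -0.53586631 -7.01376267]
TCP mouth frame 0.0021701549566890705 0.007368404214459221
n 18400 slope deg [15.53710348  0.17090351] z top plate at TCP 0.21035456608307557
resid plate far x [0.0939, 0.0939, 0.0939, 0.0939, 0.0939, 0.0935]
y range [-0.12087075  0.11931734] z at far 0.23780409832675872
```

Call:
drive_tool --pt "-0.007 0 0" --pt "-0.006 0 0" --pt "0 0 -0.004" --pt "0 0 -0.004" --pt "0 0 0" --yaw '[0,0,0,0,0]' --gripper '[120,120,120,120,120]'

```text
clock: 9.75
ee_pos: [0.4981, -0.107, 0.2085]
tcp_rot: [-3.141, 0.001, 0.021]
wrist_force: [-0.2, 0.0, -7.0]
opening: 0.805
gripper_force: 48.6
```

```bash
python3 pl2.py w8
```

```text
[ 0.49807649 -0.10704835  0.2084891 ] [-0.23766174  0.02051918 -6.97003789]
TCP mouth frame -0.010264741383659142 0.007668880293741846
n 18085 slope deg [15.65182048  0.22870627] z top plate at TCP 0.20173749762457802
resid plate far x [0.083, 0.0829, 0.0829, 0.0829, 0.0829, 0.0825]
y range [-0.10970472  0.11989357] z at far 0.22964285019566721
```

Call:
drive_tool --pt "-0.003 0 -0.002" --pt "0 0 -0.003" --pt "0.001 0 -0.003" --pt "0.001 0 -0.003" --pt "0 0 0" --yaw '[0,0,0,0,0]' --gripper '[120,120,120,120,120]'

```text
clock: 10.3
ee_pos: [0.4996, -0.1071, 0.1996]
tcp_rot: [3.141, -0.005, 0.021]
wrist_force: [5.7, 0.1, 1.7]
opening: 0.802
gripper_force: 50.1
```

```bash
python3 pl2.py w9
```

```text
[ 0.49961897 -0.10709755  0.19955315] [5.72666439 0.05424461 1.72686939]
TCP mouth frame -0.008723631883502838 0.007587308150244088
n 17692 slope deg [10.12038064  0.04043707] z top plate at TCP 0.19299933923019685
resid plate far x [0.0832, 0.0832, 0.1114, 0.1112, 0.1083, 0.1105]
y range [-0.05694813  0.07179632] z at far 0.21765315258241075
```

The far end is now below the top plate (top at 209 mm, tilt 10°). Level it while moving back toward centre.

Call:
drive_tool --pt "0.001 0 -0.003" --pt "0.003 0 -0.004" --pt "0.003 0 -0.004" --pt "0.003 0 -0.003" --pt "0 0 0" --yaw '[0,0,0,0,0]' --gripper '[120,120,120,120,120]'

```text
clock: 10.85
ee_pos: [0.5065, -0.1072, 0.183]
tcp_rot: [-3.141, 0.003, 0.021]
wrist_force: [1.2, -0.6, -1.8]
opening: 0.806
gripper_force: 49.4
```

```bash
python3 pl2.py w10
```

```text
[ 0.50646862 -0.10719307  0.1829646 ] [ 1.15137683 -0.62243136 -1.82857214]
TCP mouth frame -0.0018774946433038884 0.007347973784702888
n 16856 slope deg [ 0.1989692  -0.00045295] z top plate at TCP 0.1765478456260484
resid plate far x [0.0886, 0.0891, 0.0886, 0.0881, 0.0886, 0.0876]
y range [-0.0664291   0.10435653] z at far 0.18032342608017926
```

Flat on the ledges (top at 176.5 mm). Centre in x, then push back.

Call:
drive_tool --pt "0.004 0 0" --pt "0.003 0 0" --pt "0 -0.005 0" --pt "0 -0.005 0" --pt "0 -0.004 0" --yaw '[0,0,0,0,0]' --gripper '[120,120,120,120,120]'

```text
clock: 11.4
ee_pos: [0.5143, -0.1157, 0.1845]
tcp_rot: [-3.134, 0.001, 0.025]
wrist_force: [-3.2, 16.6, 1.9]
opening: 0.804
gripper_force: 49.7
```

Call:
drive_tool --pt "0 -0.002 0" --pt "0 -0.002 0" --pt "0 0 0" --yaw '[0,0,0]' --gripper '[120,120,120]'

```text
clock: 11.7
ee_pos: [0.5141, -0.1159, 0.1847]
tcp_rot: [-3.13, 0.003, 0.029]
wrist_force: [-5.4, 18.5, 2.1]
opening: 0.806
gripper_force: 49.7
```

```bash
python3 pl2.py w11; python3 - <<'E'
from h import *
W=np.load('w11.npz')['W'];th=.021
q=W[...,:2]-[.5085,-.1145];a=q@[np.cos(th),np.sin(th)];b=q@[-np.sin(th),np.cos(th)];Z=W[...,2]
m=(Z>.205)&(Z<.2135)&(abs(a)<.03)&(abs(b)<.03);print('bar',m.sum(),np.percentile(a[m],[2,50,98]),np.percentile(b[m],[2,98]),np.median(Z[m]))
for x in(.02,.03,.04,.05,.06): 
    s=(abs(a-x)<.003)
    p=s&(abs(Z-.1765)<.003);k=s&(abs(Z-.192)<.004)&(b<0)
    print(x,'plate y',np.percentile(b[p],[.5,99.5]),'brick y',np.percentile(b[k],[1,99]) if k.any() else 0)
E
```

```text
[ 0.51407531 -0.11590955  0.18471462] [-5.39480328 18.50305158  2.13688978]
TCP mouth frame 0.005544481015430636 -0.0015263133216423053
n 16732 slope deg [0.92544928 0.58881378] z top plate at TCP 0.17819019438095504
resid plate far x [0.0862, 0.0861, 0.0859, 0.0858, 0.0856, 0.0855]
y range [-0.06623447  0.10442179] z at far 0.1839116492211982
bar 1519 [-0.00675766  0.00275922  0.00370357] [-0.0289418   0.02867497] 0.2103545578286018
0.02 plate y [-0.06645359  0.10392238] brick y [-0.08458413 -0.05914059]
0.03 plate y [-0.06619725  0.10404283] brick y [-0.08446743 -0.06594884]
0.04 plate y [-0.0661372  0.1040432] brick y [-0.08423116 -0.06577115]
0.05 plate y [-0.06622579  0.10422193] brick y [-0.08428514 -0.06578953]
0.06 plate y [-0.0660593   0.10450162] brick y [-0.08418079 -0.06558785]
```

View pics/w11.png

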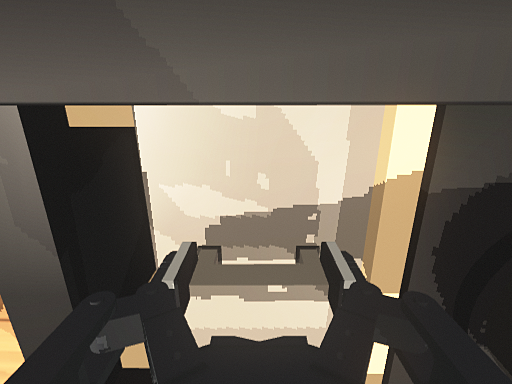

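The bar and fingers are central and the plate's rear edge is at px column about 385, next to the buff back brick. The push met 18 N after only 9 mm. I'll check the profile at the rear.

```bash
python3 - <<'E'
from h import *
for n in('w11','w10'):
    W=np.load(n+'.npz')['W'];th=.021
    q=W[...,:2]-[.5085,-.1145];a=q@[np.cos(th),np.sin(th)];b=q@[-np.sin(th),np.cos(th)];Z=W[...,2]
    r=150
    print(n,'a',a[r,300].round(3));print([(u,round(b[r,u]*1e3,1),round(Z[r,u]*1e3,1)) for u in list(range(110,165,5))+list(range(360,460,4))])
E
```

```text
w11 a 0.063
[(110, np.float64(103.8), np.float64(135.1)), (115, np.float64(104.2), np.float64(127.8)), (120, np.float64(103.8), np.float64(121.5)), (125, np.float64(103.7), np.float64(114.1)), (130, np.float64(103.9), np.float64(105.4)), (135, np.float64(103.6), np.float64(97.3)), (140, np.float64(62.6), np.float64(180.0)), (145, np.float64(60.2), np.float64(179.2)), (150, np.float64(57.6), np.float64(178.8)), (155, np.float64(54.1), np.float64(181.0)), (160, np.float64(52.2), np.float64(178.8)), (360, np.float64(-56.0), np.float64(179.1)), (364, np.float64(-58.1), np.float64(179.2)), (368, np.float64(-60.4), np.float64(178.7)), (372, np.float64(-62.9), np.float64(178.0)), (376, np.float64(-65.0), np.float64(178.0)), (380, np.float64(-65.7), np.float64(181.4)), (384, np.float64(-66.0), np.float64(185.5)), (388, np.float64(-65.7), np.float64(190.5)), (392, np.float64(-67.1), np.float64(191.9)), (396, np.float64(-69.0), np.float64(191.8)), (400, np.float64(-70.9), np.float64(192.0)), (404, np.float64(-72.4), np.float64(192.8)), (408, np.float64(-74.6), np.float64(192.4)), (412, np.floa
[... 1454 characters left out ...]
6.2), np.float64(179.8)), (400, np.float64(-65.6), np.float64(184.9)), (404, np.float64(-66.5), np.float64(187.2)), (408, np.float64(-66.5), np.float64(190.9)), (412, np.float64(-67.0), np.float64(193.5)), (416, np.float64(-69.1), np.float64(193.2)), (420, np.float64(-71.5), np.float64(192.4)), (424, np.float64(-73.4), np.float64(192.4)), (428, np.float64(-75.5), np.float64(192.1)), (432, np.float64(-78.3), np.float64(190.9)), (436, np.float64(-79.8), np.float64(191.5)), (440, np.float64(-81.2), np.float64(192.5)), (444, np.float64(-83.5), np.float64(191.9)), (448, np.float64(-86.0), np.float64(191.1)), (452, np.float64(-71.2), np.float64(214.9)), (456, np.float64(-70.8), np.float64(217.6))]
```

The stove's inner faces (back brick at -66, front wall at +104 mm) show my mouth y was about 9 mm off. The plate's rear edge (-65.7) already touches the brick. I'll ease the push and check x centring.

Call:
drive_tool --pt "0 0.003 0" --pt "0 0.003 -0.001" --pt "0 0 0" --pt "0 0 0" --yaw '[0,0,0,0]' --gripper '[120,120,120,120]'

```text
clock: 12.15
ee_pos: [0.5143, -0.1156, 0.1841]
tcp_rot: [-3.138, 0.001, 0.026]
wrist_force: [-4.0, 8.5, 1.8]
opening: 0.806
gripper_force: 49.7
```

```bash
python3 pl2.py w12; python3 - <<'E'
from h import *
W=np.load('w12.npz')['W'];th=.021
q=W[...,:2]-[.5085,-.1145];a=q@[np.cos(th),np.sin(th)];b=q@[-np.sin(th),np.cos(th)];Z=W[...,2]
for u in(180,250,320): print(u,[(v,round(a[v,u]*1e3,1),round(Z[v,u]*1e3,1)) for v in range(84,125,3)])
print([(round(a[v,385]*1e3),round(b[v,[x for x in range(330,420) if Z[v,x]<.1805][-1]]*1e3,1)) for v in range(115,240,20)])
m=(Z>.205)&(Z<.2135)&(abs(a)<.03)&(abs(b)<.03);print('bar',np.percentile(a[m],[2,50,98]))
# bricks/side walls from w1
W=np.load('w1.npz')['W'];q=W[...,:2]-[.5085,-.1145];a=q@[np.cos(th),np.sin(th)];b=q@[-np.sin(th),np.cos(th)];Z=W[...,2]
print('w1 col 250',[(v,round(a[v,250]*1e3,1),round(Z[v,250]*1e3,1)) for v in list(range(84,120,3))+list(range(180,240,3))])
E
```

```text
[ 0.51427252 -0.11562277  0.18413413] [-4.01369358  8.49973209  1.81016298]
TCP mouth frame 0.005747672339048385 -0.0012437396412414462
n 16686 slope deg [0.84458178 0.10333671] z top plate at TCP 0.17756893713988028
resid plate far x [0.0863, 0.0862, 0.0861, 0.086, 0.0859, 0.0853]
y range [-0.06622418  0.10441416] z at far 0.18230822112218562
180 [(84, np.float64(94.4), np.float64(221.1)), (87, np.float64(93.4), np.float64(219.8)), (90, np.float64(92.3), np.float64(221.4)), (93, np.float64(91.4), np.float64(219.6)), (96, np.float64(90.3), np.float64(219.6)), (99, np.float64(89.3), np.float64(220.3)), (102, np.float64(88.2), np.float64(219.7)), (105, np.float64(87.2), np.float64(218.7)), (108, np.float64(84.9), np.float64(178.3)), (111, np.float64(83.4), np.float64(179.0)), (114, np.float64(81.9), np.float64(178.9)), (117, np.float64(80.4), np.float64(178.5)), (120, np.float64(78.9), np.float64(179.3)), (123, np.float64(77.3), np.float64(178.1))]
250 [(84, np.float64(94.5), np.float64(220.7)), (87, np.float64(93.5), np.float64(220.4)), (90, np.float64(92.5), np.float64(220.3)), (93, 
[... 2034 characters left out ...]
.0), np.float64(94.5)), (195, np.float64(-75.0), np.float64(110.6)), (198, np.float64(-74.9), np.float64(126.1)), (201, np.float64(-74.9), np.float64(140.3)), (204, np.float64(-74.4), np.float64(155.0)), (207, np.float64(-75.3), np.float64(165.5)), (210, np.float64(-77.4), np.float64(172.3)), (213, np.float64(-82.5), np.float64(171.8)), (216, np.float64(-87.6), np.float64(171.4)), (219, np.float64(-92.2), np.float64(172.1)), (222, np.float64(-97.4), np.float64(171.7)), (225, np.float64(-101.8), np.float64(173.0)), (228, np.float64(-106.7), np.float64(173.5)), (231, np.float64(-88.5), np.float64(219.8)), (234, np.float64(-93.7), np.float64(218.6)), (237, np.float64(-97.5), np.float64(219.9))]
```

Call:
drive_tool --pt "-0.002 0.001 -0.001" --pt "0 0 -0.001" --pt "0 0 0" --yaw '[0,0,0]' --gripper '[120,120,120]' --grip_force 20

```text
clock: 12.5
ee_pos: [0.5145, -0.1156, 0.1836]
tcp_rot: [-3.14, -0.004, 0.026]
wrist_force: [0.6, 6.7, 3.8]
opening: 0.805
gripper_force: 50.1
```

```bash
python3 pl2.py w13
```

```text
[ 0.51447074 -0.11563204  0.18360977] [0.55346503 6.74388228 3.83994565]
TCP mouth frame 0.00594564995357322 -0.0012571713588958755
n 16534 slope deg [ 0.58072011 -0.0037462 ] z top plate at TCP 0.17697543073688352
resid plate far x [0.0865, 0.0865, 0.0863, 0.0862, 0.0856, 0.0855]
y range [-0.06624099  0.10439032] z at far 0.18123771264041347
```

Call:
drive_tool --pt "0 0.002 -0.001" --pt "0 0 0" --pt "0 0 0" --pt "0 0 0" --pt "0 0 0" --yaw '[0,0,0,0,0]' --gripper '[120,45,30,0,0]'

```text
clock: 13.05
ee_pos: [0.5121, -0.1172, 0.1801]
tcp_rot: [3.141, 0.001, 0.019]
wrist_force: [0.1, -0.2, -0.6]
opening: 0.996
gripper_force: 0.0
```

```bash
python3 pl2.py w14
```

```text
[ 0.51208185 -0.11719685  0.1801409 ] [ 0.12621334 -0.16418474 -0.63026504]
TCP mouth frame 0.003524430026762854 -0.002771470827602117
n 17401 slope deg [-0.01358086 -0.01289205] z top plate at TCP 0.17601881356727225
resid plate far x [0.0873, 0.0873, 0.0868, 0.0869, 0.0864, 0.0864]
y range [-0.06600683  0.104656  ] z at far 0.17950884286296645
```

Flat at exactly 176 mm and free. Rise straight up and look.

Call:
drive_tool --pt "0 0 0.02" --pt "0 0 0.04" --pt "0 0 0.045" --pt "0 0 0.045" --pt "-0.03 0 0.03" --yaw '[0,0,0,0,0]' --gripper '[0,0,0,0,0]'

```text
clock: 13.6
ee_pos: [0.4844, -0.1162, 0.3628]
tcp_rot: [-3.141, -0.003, 0.022]
wrist_force: [0.1, -1.1, 0.3]
opening: 1.004
gripper_force: 0.0
```

Call:
drive_tool --pt "-0.01 0 0" --pt "0 0 0" --yaw '[0,0]' --gripper '[0,0]'

```text
clock: 13.8
ee_pos: [0.4717, -0.1168, 0.3612]
tcp_rot: [3.14, -0.001, 0.019]
wrist_force: [0.3, -0.2, -0.9]
opening: 1.003
gripper_force: 0.0
```

```bash
python3 look.py w15; python3 - <<'E'
from h import *
W=np.load('w15.npz')['W'];th=.021
q=W[...,:2]-[.5085,-.1145];a=q@[np.cos(th),np.sin(th)];b=q@[-np.sin(th),np.cos(th)];Z=W[...,2]
m=(Z>.206)&(Z<.2135)&(abs(a)<.03)&(abs(b)<.036);p=np.c_[a[m],b[m]].astype(np.float32);print('bar',m.sum(),cv2.minAreaRect(p))
m=(abs(Z-.176)<.0035)
for x in np.arange(-.08,.081,.02):
    s=m&(abs(a-x)<.004)&(abs(b)<.09); 
    if s.any(): print(round(x,2),np.percentile(b[s],[1,99]).round(4))
E
```

```text
[ 0.47171549 -0.11680202  0.36116044] [ 3.13954957e+00 -1.42595808e-03  1.90633786e-02] [ 0.34792855 -0.1553782  -0.9355485 ] [ 0.6975096  -0.0501126  -0.48482136  1.60709648 -0.02168773  1.57698192
 -1.33870439]
bar 654 ((-0.001680972520262003, -0.0009080469608306885), (0.010251889936625957, 0.06933974474668503), 0.7782377600669861)
-0.08 [-0.0666  0.0616]
-0.06 [-0.0663  0.0618]
-0.04 [-0.0663  0.0617]
-0.02 [-0.0661  0.0617]
0.0 [-0.0662  0.0629]
0.02 [-0.0653  0.0627]
0.04 [-0.0652  0.0625]
0.06 [-0.0652  0.063 ]
0.08 [-0.065  0.063]
```

View pics/w15m.png

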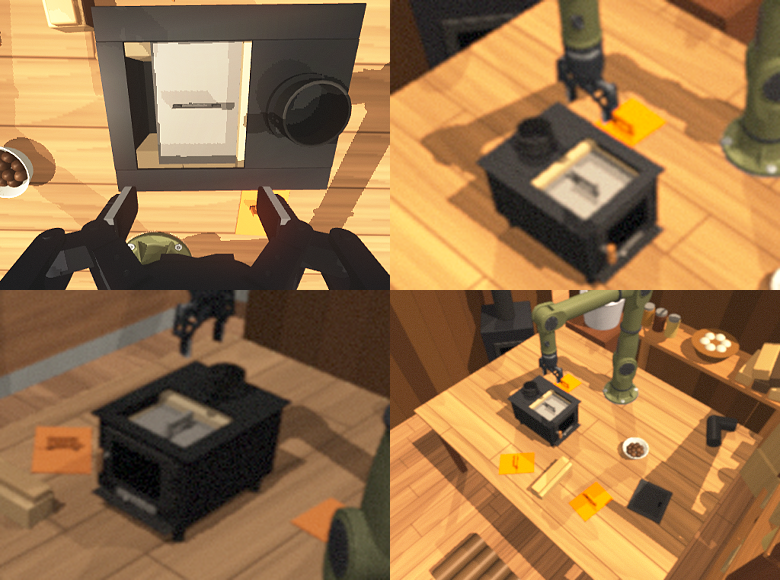

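The plate is seated under both ends of the opening, handle up, with its rear edge by the brick. One numeric check of squareness against the brick itself.

```bash
python3 - <<'E'
from h import *
W=np.load('w15.npz')['W'];th=.021
q=W[...,:2]-[.5085,-.1145];a=q@[np.cos(th),np.sin(th)];b=q@[-np.sin(th),np.cos(th)];Z=W[...,2]
xs=np.arange(-.08,.081,.01)
def line(m,pc):
    y=[np.percentile(b[m&(abs(a-x)<.004)],pc) for x in xs];f=np.polyfit(xs,y,1);return np.degrees(np.arctan(f[0])).round(2),(f[1]*1e3).round(2)
print('rear plate',line((abs(Z-.176)<.003)&(abs(b)<.09),1),'front',line((abs(Z-.176)<.003)&(abs(b)<.09),99))
print('brick front',line((abs(Z-.192)<.003)&(b<-.05)&(b>-.09),97),'brick face',line((Z>.180)&(Z<.188)&(b<-.05)&(b>-.09),50))
print('rim rear',line((abs(Z-.22)<.003)&(b<-.05)&(b>-.12),99),'rim front',line((abs(Z-.22)<.004)&(b>.06)&(b<.12),1))
E
```

```text
rear plate (np.float64(0.69), np.float64(-65.68)) front (np.float64(0.5), np.float64(62.4))
brick front (np.float64(0.59), np.float64(-66.39)) brick face (np.float64(0.59), np.float64(-66.27))
rim rear (np.float64(0.6), np.float64(-71.41)) rim front (np.float64(0.58), np.float64(88.63))
```

The plate is square to the brick within 0.1° and flush within measurement noise. Hand in.

```bash
python3 -c "
from station import job; print(job.close_job())"
```

```text
the job is handed in; nothing more can be done
None
```

The grey baffle plate is refitted and the job is handed in: it lies flat on the side firebricks, about 2 mm off centre, square and flush against the back brick as far as I could measure, and the gripper has let go of it.

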